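Match a hinge leaf to the cabinet-frame leaf and hold it for the pin

ROBOT

A 6-joint arm with a two-finger parallel gripper is mounted at the origin on the work surface. World frame = base frame: x ahead of the robot, y to its left, z up, the work surface at z = 0. Lengths are in mm, angles in degrees, forces in N, time in s.
With the tool pointing down it reaches from about 300 to 850 mm from the base axis. Payload 4.2 kg.
Tool frame: the origin (TCP) lies midway between the tips of the shut fingers; the grasp point (between the pads) lies env.grip_depth behind it (env.grip_depth is the distance from the TCP to the grasp point, in mm); z points along the fingers, y is the direction in which the jaws open and shut (so a half turn about z gives the same grasp; the last joint's range is limited). The gripper opens to 91 mm and grips with 3 to 60 N. Pads are 32 mm wide; open, the fingers measure 118 mm over their backs; the gripper's body (76 mm by 178 mm) begins 60 mm behind the grasp point.
Start: joints at [73.052, 18.312, 89.639, -0, 72.044, -1.146], TCP at [156.584, 553.285, 213.976] pointing down, gripper open.
Joint ranges: [-177.97, 177.97], [-48.28, 115.42], [12.27, 149.76], [-77.06, 257.06], [2.81, 150.46], [-146.56, 146.56]. Speed limits (degrees/s): [147.25, 147.25, 180, 180, 180, 180].

INTERFACE

Orientations are given as [roll, pitch, yaw] about the fixed x, y, z axes, in that order (R = Rz(yaw) Ry(pitch) Rx(roll)).
In Python, from workcell import env, cams, spotter gives the robot as it stands.
- The arm moves only by the tool apply_moves, never from a script. Its argument "plan" is a list of rows, each an object with "jaw": the closure, from 0 (fully open) to 1 (shut); "delta_pos": the shift along the tool's x, y, z in mm, a list of three; "spin": the turn about the tool's z in rad. In form: [{"jaw": jaw, "delta_pos": [dx, dy, dz], "spin": spin}, ...]. A call has exactly 8 rows; each row is the pose to reach, as a shift and turn from the pose measured when the call began, along the tool's axes at that moment; what a row does not reach only later rows make up. A row lasts 1/8 s, in which the tool goes at most 62.5 mm and 10.7 degrees, less where a joint would pass 70% of its speed; a pose out of reach is approached as far as the arm can. A call with a gripper value outside its range is refused whole. The fingers move at their own pace and stop on an object; "squeeze" is the grip in N (left out, the last holds). Time passes only in rows, so rows that repeat a pose let the fingers close, or fill a call up. It gives the time, the measured TCP pose, the force and the opening at its end, in the units of the state.
- env.state(): the state, without advancing time (a new reading comes with each control period).
- cams.grab_frame(name): name is "scene" or "top"; returns the picture (420x560x3 uint8, red, green, blue); there is no depth.
- cams.calibration(name): a dict with "camera_matrix" (3x3 intrinsics, pixels), "rvec" (rotation vector, rad) and "tvec" (3), from world to camera coordinates, as OpenCV has them. Camera axes: x right, y down, z forward; pixel columns grow to the right and rows downward; lengths in mm; the calibration is good to about 2 mm. A picture is of the moment at which its call begins. calibration takes no time and is no camera call.
- env.job_done(): hands the job in, once; it reports no verdict.
Trained networks look in the newest picture that a camera, given by its name, has taken for a name from the list of things; names that differ only in an ending like _2 or _b are one class to them, and where a whole thing is asked for, a point or a joint stands for the part that bears it (a point fixed in the world has none). Each returns a list of dicts, best first, with "confidence" (0 to 1); they miss things now and then, are a little off and sometimes report something else, mostly with a low value. They report only what shows in the picture. A call takes as long as a camera call. They do not tell look-alikes from the thing itself.
- spotter.masks_of(camera, target): "region" (420x560 bool, what is visible of it) and "extent" ([left, top, right, bottom] in pixels, round what is visible of it).
The state is a dict: "time_s": time; "qpos": joint angles; "qvel": joint speeds; "effort": joint torques, N m; "ee_pos": TCP position; "ee_rot": TCP orientation; "force": force on the tool from outside, world axes, zero at the start; "torque": the same for the moment, N m; "gripper_width": finger opening in mm.
Only numpy, scipy, OpenCV 4.12 (cv2) and the standard library are available. Lean on these libraries where they do the work, as an engineer would, in place of code of your own. Each camera call takes 0.05 s, during which the arm holds its last target.

TASK

Two loose hinge leaves stand in the plywood rack. Take the one whose knuckle fits into the gap between the two knuckles of the leaf screwed to the frame post, and bring it, plate straight up, into that gap so that the three pin holes lie on one line. Finish while still holding it there in the gripper, still and in mid-air without leaning it on the post's leaf, so that a colleague can slide the pin through; leave the other leaf in the rack and do not disturb the pin, the motor, the tape roll or the screwdriver.

Things in the scene. Friction and masses are not known exactly. Their poses are not given: they have to be found in the camera images.
- leaf: Fitting loose leaf, aluminium, 0.1-0.2 kg, front and back alike. Origin: middle of its knuckle's bore; y along the bore, z up into the plate, x across the plate. Knuckle: tube 20 mm diameter, 32 long, bore 10. Plate 8 thick (x), 84 wide (y), from 16 to 76 mm above the origin. Starts upright in either rack bay, leaning up to 0.15 rad; lifts straight out; pinch the plate's faces from above.
- wide_leaf: Other loose leaf, does not fit: the same in every way, origin and axes too, but its knuckle is 56 mm long, too long for the gap. It stands in the rack's other bay; which leaf is in which bay varies.
- rack: Fixed plywood rack, base 90 (x) by 206 (y) by 8 mm; origin under its middle, z up. Two bays at y = +50 and -50 mm, x = 0. Each has two slotted posts (34 by 10 mm, tops 55 mm high, 38 mm either side of the bay's middle); a plate's ends stand in their 10 mm slots, floor 40 mm high, the knuckle hanging between, bore along the rack's y, 24 mm above the bench.
- jamb: Fixed blue frame post (36 by 79 mm, top 94 mm high) on a steel foot (x -43 to +67, y -60 to +60 mm), with a hinge leaf screwed to its -x face. Origin on the bench right below the middle of that leaf's bore line; y along the bore, z up. The leaf's plate is 8 mm thick, 79 wide, centred on x = 0, top edge 104 mm high.
- jamb_bore (a point): Middle of the gap between the fixed leaf's two knuckles, on their bore line, 120 mm above the bench; axes as the post's (y along the bore, z up). The knuckles are tubes 20 mm in diameter, 20 long, bore 10, with a 39 mm clear gap between them, open above and to 16 mm below the bore line.
- pin: Bystander: loose steel hinge pin, 6 mm in diameter, about 86 mm long with a small square head, lying in a grey dish (130 by 60 by 16 mm); origin on its axis near the middle, x along it.
- motor: Bystander: loose small electric motor, about 103 mm (x, shaft to -x) by 64 by 72 mm high; origin under its middle.
- tape: Bystander: loose roll of tape, 90 mm in diameter, 24 mm high, lying flat; origin under its middle.
- driver: Bystander: loose screwdriver about 180 mm long, lying along its x; origin under it.
Not all that is in view belongs to the job. Leave any pink or yellow look-alike of the leaf alone. Several things look just like the rack: the one meant starts nearest to the robot's base.

How it is judged (in metres and radians):
On the way:
1. the fitting leaf is lifted clear of the rack in the gripper (height (world z) of leaf above 0.075 m and contact force between the fingers and leaf above 1 N), for 0.2 s.
At the end, for the whole second after the job is handed in: the leaf's bore is within 3 mm of the fixed bore line (4.5 mm along it) and 0.08 rad of parallel, plate upright within 0.15 rad; held by the fingers (over 1 N), still (under 0.03 m/s), under 3 N on the post, clear of the rack; the other leaf moved under 20 mm (x of leaf in the frame of jamb_bore between -0.003 and 0.003 m and z of leaf in the frame of jamb_bore between -0.003 and 0.003 m and y of leaf in the frame of jamb_bore between -0.0045 and 0.0045 m and angle between the y axis of leaf and the y axis of jamb_bore, either way round below 0.08 rad and angle between leaf's own z axis and vertical below 0.15 rad and contact force between the fingers and leaf above 1 N and contact force between leaf and jamb below 3 N and contact force between leaf and rack below 0.1 N and linear speed of leaf below 0.03 m/s and distance of wide_leaf from where it was at the start of the episode below 0.02 m); the arm keeps its last pose, push and grip.
It fails at once if the other leaf is disturbed (moved over 20 mm) (distance of wide_leaf from where it was at the start of the episode above 0.02 m).
It fails at once if the pin is disturbed (moved over 30 mm) (distance of pin from where it was at the start of the episode above 0.03 m).
It fails at once if the motor is disturbed (moved over 30 mm) (distance of motor from where it was at the start of the episode above 0.03 m).
It fails at once if the tape roll is disturbed (moved over 30 mm) (distance of tape from where it was at the start of the episode above 0.03 m).
It fails at once if the screwdriver is disturbed (moved over 30 mm) (distance of driver from where it was at the start of the episode above 0.03 m).
It also fails if it takes over 38 s, if anything falls off the work surface, if the arm or the gripper's body presses on something with over 40 N, if the wrist force passes 120 N, or if a joint passes its speed limit or range.

## Working session

There is one attempt and no reset: what is moved stays moved. The work goes in short steps, Python scripts to look and compute and a tool call to move; the robot and the scene stay as the last step left them, time stands still between calls to the robot, and variables do not carry over. Pictures are saved under pics/ and viewed, and the job is handed in when it is done.

Besides the shell and the picture viewer there is one more tool, called as name(argument=value, ...), one argument or row to a line, values as JSON. apply_moves: Moves the arm, as the interface text tells. Its arguments: {"type":"object","properties":{"plan":{"type":"array"},"squeeze":{"type":"number"}},"required":["plan"]}

```bash
mkdir -p pics; ls
python3 - <<'E'
from workcell import env,cams,spotter
import cv2,json
print(env.state(), env.grip_depth)
for n in("scene","top"):
    im=cams.grab_frame(n); cv2.imwrite(f"pics/{n}0.png",im[:,:,::-1]); print(n,cams.calibration(n))
    for t in("leaf","wide_leaf","rack","jamb","pin"):
        for d in spotter.masks_of(n,t): print(t,round(d["confidence"],2),d["extent"],d["region"].sum())
E
```

```text
pics
{'time_s': 0.0, 'qpos': array([ 7.30519277e+01,  1.83491751e+01,  8.97074930e+01, -4.74937963e-04,
        7.20443601e+01, -1.14418394e+00]), 'qvel': array([ 0.00554747,  0.05364263, -0.0630429 , -0.02752047, -0.03940155,
        0.01655833]), 'effort': array([-2.35766871e-03, -4.12461090e+01, -2.31971025e+01,  7.23905303e-02,
        4.58142569e-02, -1.52067532e-04]), 'ee_pos': array([156.43161042, 552.76960477, 213.13764876]), 'ee_rot': array([-1.79898983e+02, -1.56591678e-03,  1.64196257e+02]), 'force': array([-0.59448773,  0.13749519, -0.2685752 ]), 'torque': array([-0.00538723,  0.07589551, -0.02118731]), 'gripper_width': 91.09261076015503} 18.8
scene {'camera_matrix': array([[474.32735207,   0.        , 278.78997652],
       [  0.        , 474.32735207, 210.37910911],
       [  0.        ,   0.        ,   1.        ]]), 'rvec': array([ 1.56248835,  1.80194722, -0.86384109]), 'tvec': array([  -2.3051067 , -277.72722083, 1867.23667861])}
leaf 0.8 [286.8, 194.3, 313.2, 222.6] 527
leaf 0.62 [241.0, 203.5, 247.6, 234.2] 104
leaf 0.48 [293.6, 169.8, 303.0, 196.7] 147
wide_leaf 0
[... 235 characters left out ...]
ray([[448.2184611 ,   0.        , 283.3253252 ],
       [  0.        , 448.2184611 , 209.60431214],
       [  0.        ,   0.        ,   1.        ]]), 'rvec': array([ 2.1281927 , -2.11414232,  0.18969677]), 'tvec': array([ 90.45283382, 586.61525819, 958.11239568])}
leaf 0.76 [265.5, 291.4, 280.2, 330.7] 231
leaf 0.71 [251.3, 237.4, 284.0, 254.5] 246
leaf 0.68 [333.5, 198.7, 346.7, 235.9] 283
wide_leaf 0.87 [203.1, 223.4, 240.8, 242.4] 302
rack 0.85 [202.5, 209.9, 295.8, 273.4] 2789
rack 0.57 [78.5, 151.7, 167.6, 209.4] 3264
jamb 0.85 [388.3, 214.2, 455.2, 279.9] 2675
pin 0.68 [248.0, 234.8, 284.7, 255.2] 336
pin 0.48 [204.4, 130.2, 241.0, 166.8] 597
pin 0.46 [315.4, 268.8, 326.1, 306.8] 96
```

Run:
```python
import cv2
a=cv2.imread("pics/scene0.png");b=cv2.imread("pics/top0.png")
cv2.imwrite("pics/s_c.png",cv2.resize(a[150:310,130:480],None,fx=2.2,fy=2.2,interpolation=cv2.INTER_CUBIC))
cv2.imwrite("pics/t_c.png",cv2.resize(b[190:350,190:470],None,fx=2.8,fy=2.8,interpolation=cv2.INTER_CUBIC))
```

```text
(no output)
```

View pics/scene0.png

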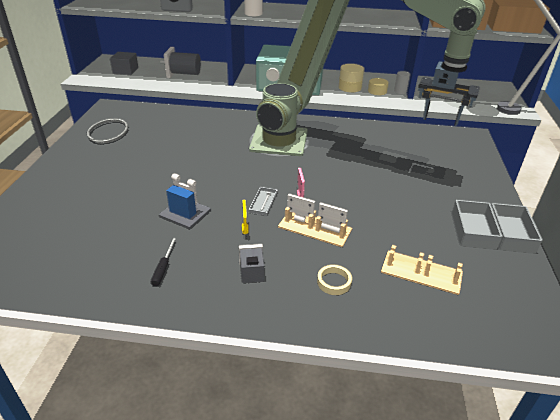

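View pics/top0.png

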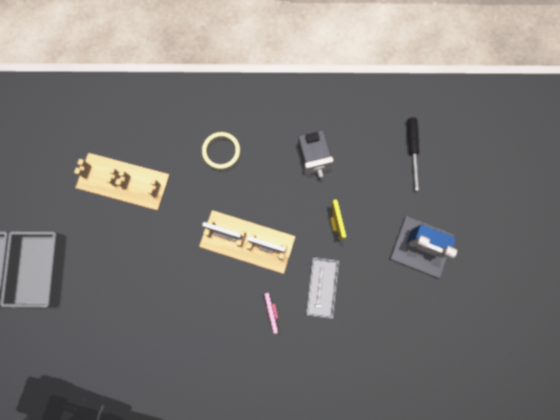

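```bash
sleep 1
```

```text
(no output)
```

View pics/s_c.png

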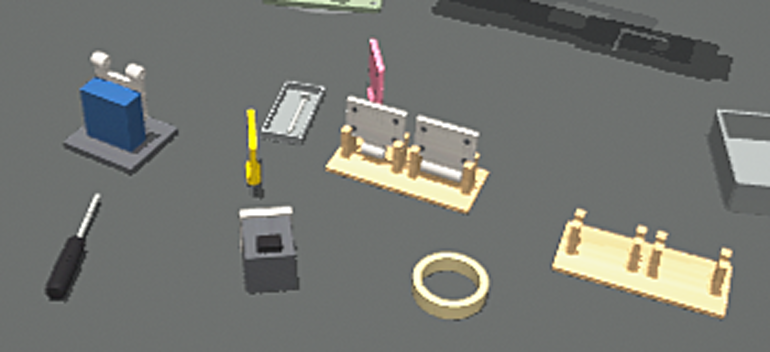

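View pics/t_c.png

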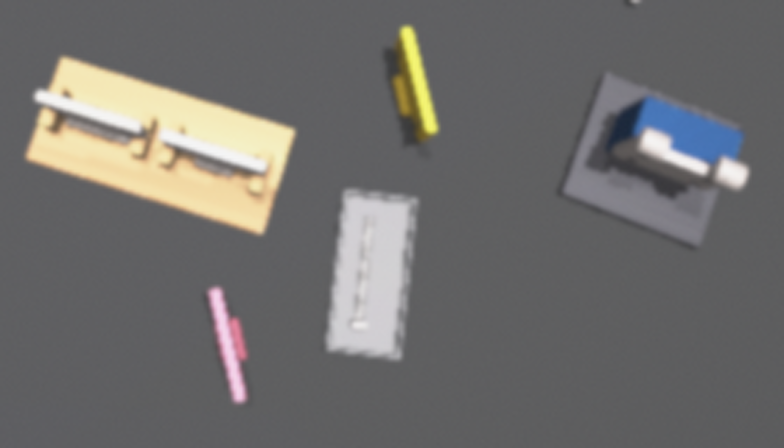

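In `scene0`, the rack nearest the base is at (316,226); the other, empty rack is at (422,270). The leaf candidates are:

- **Left bay:** (301,207), short knuckle
- **Right bay:** (333,218), long knuckle
- **Look-alikes:** pink at (300,183) and yellow at (245,218)

The post is at (184,202). In `top0`, the rack is at (248,241), with the leaves at (268,245) (short knuckle) and (222,231) (long knuckle). I choose the short-knuckle leaf and will check it in a close crop.

```bash
cat > h.py <<'E'
import numpy as np,cv2
from workcell import env,cams,spotter
def proj(n,P):
    c=cams.calibration(n); p,_=cv2.projectPoints(np.asarray(P,float).reshape(-1,1,3),c["rvec"],c["tvec"],c["camera_matrix"],None); return p.reshape(-1,2)
def ray(n,uv):
    c=cams.calibration(n);R=cv2.Rodrigues(c["rvec"])[0]
    C=-R.T@c["tvec"]; d=R.T@np.linalg.inv(c["camera_matrix"])@np.array([uv[0],uv[1],1.]); return C,d
def atz(n,uv,z):
    C,d=ray(n,uv); return C+d*(z-C[2])/d[2]
E
python3 - <<'E'
from h import *
for n in("top","scene"): print(ray(n,(280,210))[0])
print(atz("top",(268,245),90),atz("top",(222,231),90),atz("top",(424,246),0))
a=cv2.imread("pics/scene0.png");b=cv2.imread("pics/top0.png")
f=lambda im,x,y,w,h,s:cv2.resize(im[y:y+h,x:x+w],None,fx=s,fy=s,interpolation=cv2.INTER_CUBIC)
A=f(a,275,185,80,60,5);B=f(a,155,170,60,60,5)
C=f(b,195,205,105,70,3.8);D=f(b,385,210,75,70,3.8)
cv2.imwrite("pics/z1.png",np.hstack([A,B]));cv2.imwrite("pics/z2.png",np.hstack([C,D]))
E
```

```text
[ 399.44779979   86.75380935 1050.33031512]
[1635.58533589  198.40461832  921.52414679]
[501.8336462  126.43832338  90.        ] [531.53342129 226.34184675  90.        ] [ 511.46977113 -235.59084973    0.        ]
```

```bash
sleep 0
```

```text
(no output)
```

View pics/z1.png

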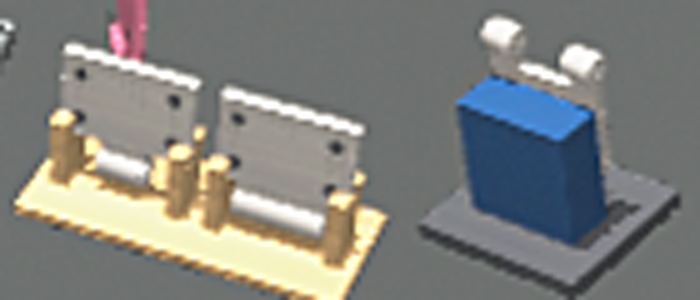

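View pics/z2.png

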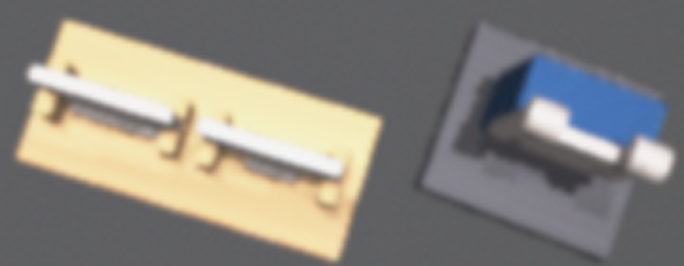

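The crop (`z1`) confirms it: the left bay's knuckle, about (120,165) in the crop, is short, and the right one, about (275,210), is long. Next I fit the poses of the post, rack and leaf.

```bash
cat > fit.py <<'E'
from h import *
from scipy.optimize import minimize
import itertools
def box(x0,x1,y0,y1,z0,z1): return np.array(list(itertools.product((x0,x1),(y0,y1),(z0,z1))),float)
def cyl(y0,y1,z,r=10,x=0):
    a=np.linspace(0,2*np.pi,40); return np.array([[x+r*np.cos(t),y,z+r*np.sin(t)] for t in a for y in(y0,y1)])
def T(P,x,y,yaw):
    c,s=np.cos(yaw),np.sin(yaw); return P@np.array([[c,s,0],[-s,c,0],[0,0,1]])+[x,y,0]
S=4
def paint(lab,n,P,val,off):
    p=proj(n,P)-off
    h=cv2.convexHull((((p+.5)*S-.5)*16).astype(np.int32))
    cv2.fillConvexPoly(lab,h,val,cv2.LINE_8,4)
def frac(lab,val):
    m=(lab==val).astype(np.float32); return cv2.resize(m,None,fx=1/S,fy=1/S,interpolation=cv2.INTER_AREA)
FH=8
jp={"foot":box(-43,67,-60,60,0,FH),"post":box(4,40,-39.5,39.5,0,94),"plate":box(-4,4,-39.5,39.5,30,104),
 "k1":cyl(19.5,39.5,120),"k2":cyl(-39.5,-19.5,120),"n1":box(-4,4,19.5,39.5,100,120),"n2":box(-4,4,-39.5,-19.5,100,120)}
E
python3 - <<'E'
from fit import *
b={"top":cv2.imread("pics/top0.png"),"scene":cv2.imread("pics/scene0.png")}
win={"top":(375,200,90,90),"scene":(150,165,70,70)}
order={"top":["foot","post","plate","n1","n2","k1","k2"],"scene":["foot","plate","n1","n2","k1","k2","post"]}
val={"foot":1,"post":2}
def blue(im): 
    im=im.astype(float); d=im[:,:,0]-im[:,:,2]; return d
def render(n,q):
    x,y,w,h=win[n]; lab=np.zeros((h*S,w*S),np.uint8)
    for k in order[n]: paint(lab,n,T(jp[k],*q),val.get(k,3),np.array([x,y]))
    return lab
for n in b:
    x,y,w,h=win[n]; im=b[n][y:y+h,x:x+w]
    d=blue(im); br=im.min(2).astype(float)
    B=np.clip(d/ np.percentile(d,98),0,1); W=np.clip((br-110)/ (np.percentile(br,99)-110),0,1)
    def cost(q):
        L=render(n,q); f=frac(L,2); 
        # piecewise-constant colour fit per label
        c=0; A=np.stack([frac(L,k).ravel() for k in(0,1,2,3)],1)
        I=im.reshape(-1,3).astype(float); s,_,_,_=np.linalg.lstsq(A,I,rcond=None)
        r=np.abs(A@s-I); return np.minimum(r,60).mean()
    best=None
    for yaw in np.radians([-30,-25,-20,-15,-10]):
        r=minimize(cost,[515,-235,yaw],method="Nelder-Mead",options=dict(initial_simplex=[[515,-235,yaw],[530,-235,yaw],[515,-220,yaw],[515,-235,yaw+.1]],xatol=.01,fatol=.001))
        if best is None or r.fun<best.fun: best=r
    print(n,best.x,np.degrees(best.x[2]),best.fun)
    big=cv2.resize(im,None,fx=S*2,fy=S*2,interpolation=cv2.INTER_CUBIC); L=cv2.resize(render(n,best.x),None,fx=2,fy=2,interpolation=cv2.INTER_NEAREST)
    for k in(1,2,3):
        cs,_=cv2.findContours((L==k).astype(np.uint8),cv2.RETR_LIST,cv2.CHAIN_APPROX_NONE); cv2.drawContours(big,cs,-1,[(0,0,255),(0,255,255),(0,255,0)][k-1],1)
    cv2.imwrite(f"pics/fj_{n}.png",big if big.shape[0]<=600 else cv2.resize(big,(600,600)))
E
```

```text
Traceback (most recent call last):
  File "fit.py", line 11, in paint
    p=proj(n,P)-off
      ~~~~^^^^^
  File "h.py", line 4, in proj
    c=cams.calibration(n); p,_=cv2.projectPoints(np.asarray(P,float).reshape(-1,1,3),c["rvec"],c["tvec"],c["camera_matrix"],None); return p.reshape(-1,2)
ValueError: time passes only in moves, steps and waits
```

Too many calibration calls; I'll cache the calibration and rerun the fit.

```bash
python3 - <<'E'
import re
s=open("h.py").read()
s=s.replace("cams.calibration(n)","CAL[n]").replace("def proj","CAL={k:cams.calibration(k) for k in('top','scene')}\ndef proj",1)
open("h.py","w").write(s)
E
cat > fj.py <<'E'
from fit import *
val={"foot":1,"post":2}
order={"top":["foot","post","plate","n1","n2","k1","k2"],"scene":["foot","plate","n1","n2","k1","k2","post"]}
def render(n,q,win,parts=None,order_=None,val_=None):
    x,y,w,h=win; lab=np.zeros((h*S,w*S),np.uint8)
    for P,v in parts(n,q): paint(lab,n,P,v,np.array([x,y]))
    return lab
def dofit(n,im0,win,parts,q0s,steps,nl,out,mask=None):
    x,y,w,h=win; im=im0[y:y+h,x:x+w]; I=im.reshape(-1,3).astype(float)
    def cost(q):
        L=render(n,q,win,parts); A=np.stack([frac(L,k).ravel() for k in range(nl)],1)
        s=np.linalg.lstsq(A,I,rcond=None)[0]
        return np.minimum(np.abs(A@s-I),60).mean()
    best=None
    for q0 in q0s:
        q0=np.array(q0,float); sx=np.vstack([q0]+[q0+np.eye(len(q0))[i]*steps[i] for i in range(len(q0))])
        r=minimize(cost,q0,method="Nelder-Mead",options=dict(initial_simplex=sx,xatol=.01,fatol=.001,maxiter=400))
        if best is None or r.fun<best.fun: best=r
    print(n,np.round(best.x,3),round(best.fun,2))
    k=S*2; big=cv2.resize(im,None,fx=k,fy=k,interpolation=cv2.INTER_CUBIC); L=cv2.resize(render(n,best.x,win,parts),None,fx=2,fy=2,interpolation=cv2.INTER_NEAREST)
    C=[(0,0,255),(0,255,255),(0,255,0),(255,0,255),(255,255,0)]
    for k in range(1,nl):
        cs,_=cv2.findContours((L==k).astype(np.uint8),cv2.RETR_LIST,cv2.CHAIN_APPROX_NONE); cv2.drawContours(big,cs,-1,C[k-1],1)
    f=min(1,600/big.shape[0],800/big.shape[1]); cv2.imwrite(out,cv2.resize(big,None,fx=f,fy=f,interpolation=cv2.INTER_AREA))
    return best.x
def jparts(n,q): return [(T(jp[k],*q[:3]),val.get(k,3)) for k in order[n]]
E
cat > runj.py <<'E'
from fj import *
import sys
q0s=[[515,-235,np.radians(a)] for a in(-30,-20,-10)]
dofit("top",cv2.imread("pics/top0.png"),(375,200,90,90),jparts,q0s,[15,15,.1],4,"pics/fj_top.png")
dofit("scene",cv2.imread("pics/scene0.png"),(150,165,70,70),jparts,q0s,[15,15,.1],4,"pics/fj_scene.png")
E
time python3 runj.py
```

```text
top [ 4.98830e+02 -2.25906e+02 -3.73000e-01] 8.76
scene [ 5.00341e+02 -2.22631e+02 -4.00000e-01] 10.4
real	0m2.783s
user	0m3.180s
sys	0m0.160s
```

View pics/fj_top.png

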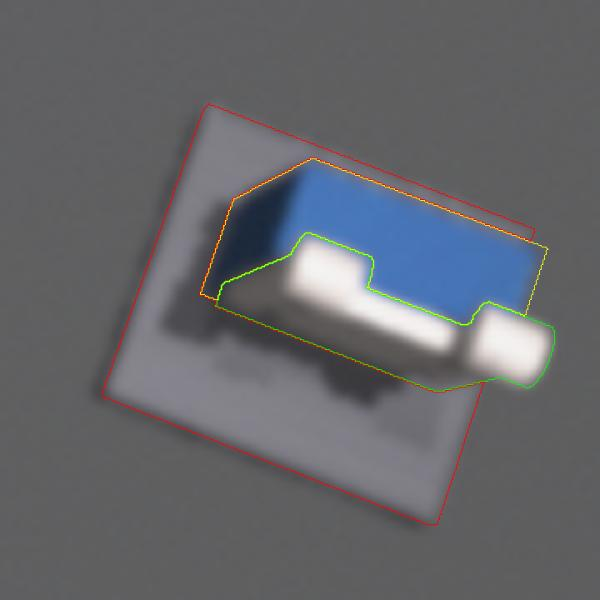

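View pics/fj_scene.png

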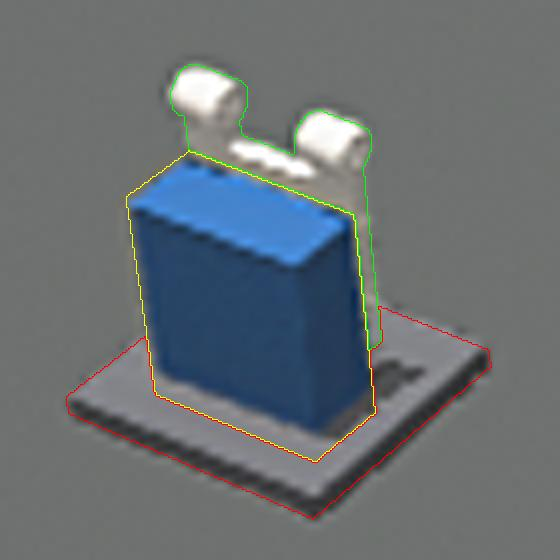

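```bash
cat >> fj.py <<'E'
def jparts(n,q):
    F=q[3] if len(q)>3 else 10; d=dict(jp); d["foot"]=box(-43,67,-60,60,0,F); d["post"]=box(4,40,-39.5,39.5,F,94); d["plate"]=box(-4,4,-39.5,39.5,F,104)
    return [(T(d[k],*q[:3]),val.get(k,3)) for k in order[n]]
E
cat > runj.py <<'E'
from fj import *
q0s=[[500,-225,a,10] for a in(-.3,-.38,-.45)]
for n,w in(("top",(375,200,90,90)),("scene",(150,165,70,70))):
    dofit(n,cv2.imread(f"pics/{n}0.png"),w,jparts,q0s,[8,8,.1,2],4,f"pics/fj_{n}.png")
E
python3 runj.py
```

```text
top [ 4.99463e+02 -2.27138e+02 -3.93000e-01  1.49000e-01] 8.56
scene [ 5.04263e+02 -2.20423e+02 -4.26000e-01  1.44400e+01] 9.86
```

View pics/fj_top.png

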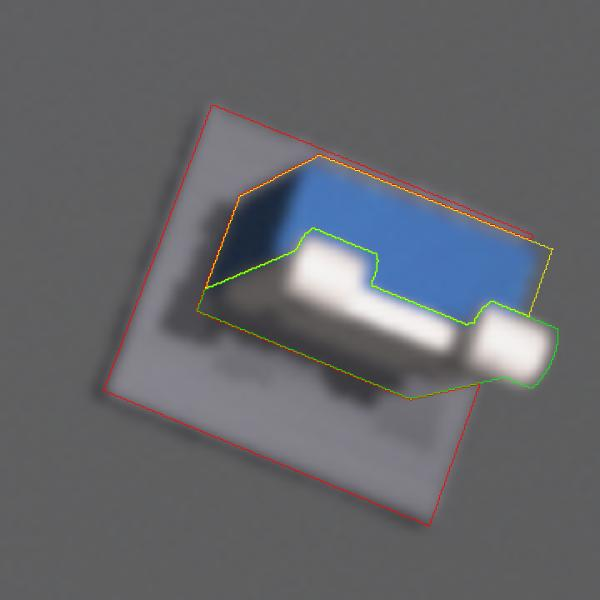

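View pics/fj_scene.png

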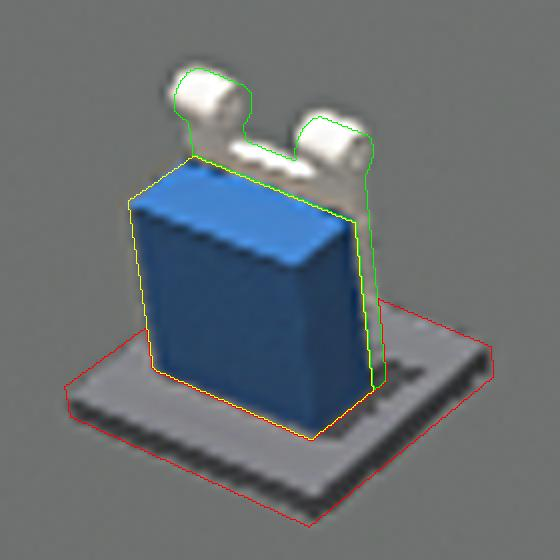

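```bash
cat >> fj.py <<'E'
CC={n:ray(n,(280,210))[0] for n in CAL}
def boxfaces(b,q,n,lab0):
    """visible faces of box (x0,x1,y0,y1,z0,z1) with labels lab0 + axis-side idx"""
    x0,x1,y0,y1,z0,z1=b; out=[]
    c,s=np.cos(q[2]),np.sin(q[2]); d=CC[n]-[q[0],q[1],0]; C=np.array([c*d[0]+s*d[1],-s*d[0]+c*d[1],d[2]])
    lo=(x0,y0,z0);hi=(x1,y1,z1);P=box(*b)
    for a in range(3):
        if C[a]<lo[a]: f=P[P[:,a]==lo[a]]
        elif C[a]>hi[a]: f=P[P[:,a]==hi[a]]
        else: continue
        out.append((T(f,*q[:3]),lab0+a))
    return out
def jparts(n,q):
    F=q[3]; dz=np.array([0,0,q[4] if len(q)>4 else 0])
    foot=boxfaces((-43,67,-60,60,0,F),q,n,1); post=boxfaces((4,40,-39.5,39.5,F,94),q,n,4); pl=boxfaces((-4,4,-39.5,39.5,F,104),q,n,7)
    N=[];K=[]
    for a,b in((19.5,39.5),(-39.5,-19.5)):
        N+=boxfaces((-4,4,a,b,104,116),q,n,7); K.append((T(cyl(a,b,120),*q[:3]),10))
    return foot+(post+pl+N+K if n=="top" else pl+N+K+post)
E
cat > runj.py <<'E'
from fj import *
q0s=[[500,-225,a,10] for a in(-.3,-.38,-.45)]
for n,w in(("top",(375,200,90,90)),("scene",(150,165,70,70))):
    dofit(n,cv2.imread(f"pics/{n}0.png"),w,jparts,q0s,[8,8,.1,2],11,f"pics/fj_{n}.png")
E
sed -i 's/C\[k-1\]/C[(k-1)%5]/' fj.py
python3 runj.py
```

```text
top [ 4.98414e+02 -2.24420e+02 -3.71000e-01  9.14300e+00] 4.86
scene [ 5.01464e+02 -2.21858e+02 -3.81000e-01  1.16170e+01] 4.09
```

View pics/fj_top.png

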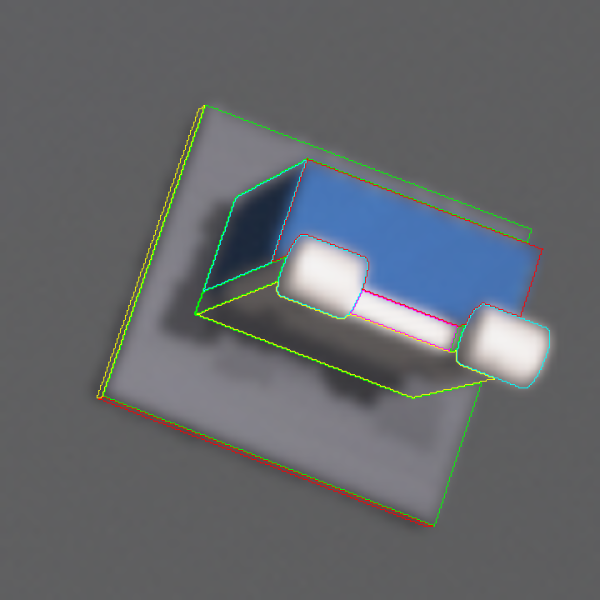

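View pics/fj_scene.png

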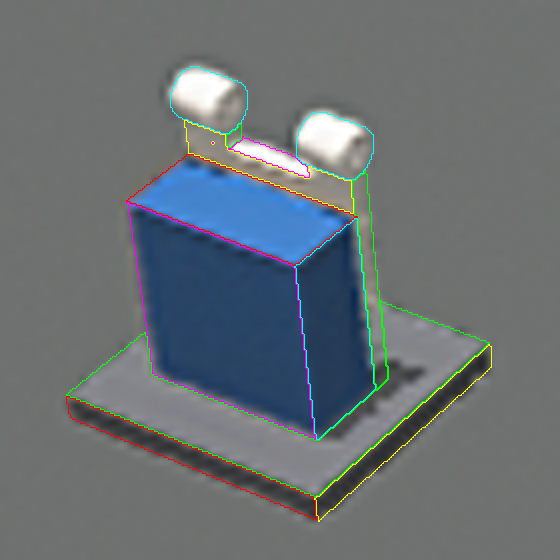

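```bash
cat > runl.py <<'E'
from fj import *
# rack q: x,y,yaw, lean1(leaf bay), leaf dx1, lean2, dx2 ; which bay = -50 => fitting
def leafP(P,lean,dx,y0,q):
    c,s=np.cos(lean),np.sin(lean); R=np.array([[c,0,s],[0,1,0],[-s,0,c]]); return T(P@R.T+[dx,y0,24],*q[:3])
def leaf(n,q,lean,dx,y0,L):
    b=(-4,4,-42,42,16,76);P=box(*b)
    f=lambda m:leafP(P[m],lean,dx,y0,q)
    side=[(f(P[:,0]==(-4 if n=="top" else 4)),4)]
    return [(leafP(cyl(-L/2,L/2,0),lean,dx,y0,q),7),(leafP(box(-4,4,-L/2,L/2,0,16),lean,dx,y0,q),4)]+side+[(f(P[:,2]==76),6)]
def parts(n,q):
    out=boxfaces((-45,45,-103,103,0,8),q,n,1)
    mid=leaf(n,q,q[3],q[4],q[7]-50,32)+leaf(n,q,q[5],q[6],q[8]+50,56)
    po=[]
    for y in(-88,-12,12,88):
        for a in((-17,-5),(5,17)):
            po.append((a,boxfaces((*a,y-5,y+5,8,55),q,n,1)))
    near=[]
    front=(lambda a:a[0]<0) if n=="top" else (lambda a:a[0]>0)
    for a,p in po:
        if not front(a): out+=p
    out+=mid
    for a,p in po:
        if front(a): out+=p
    return out
if __name__=="__main__":
  for n,w in(("top",(190,200,115,85)),("scene",(268,182,95,72))):
    dofit(n,cv2.imread(f"pics/{n}0.png"),w,parts,[[520,178,a,l,0,l,0,0,0] for a in(-.3,) for l in(-.08,.08)],[8,8,.1,.05,2,.05,2,2,2],8,f"pics/fl_{n}.png")
E
python3 runl.py
```

```text
top [ 5.19532e+02  1.79263e+02 -2.96000e-01  3.70000e-02 -3.38200e+00
  3.50000e-02 -2.58800e+00 -1.98500e+00  1.24700e+00] 5.09
scene [ 5.21800e+02  1.80838e+02 -2.98000e-01 -3.60000e-02  2.89100e+00
 -1.60000e-02  1.10900e+00  2.71000e-01 -1.88000e-01] 8.3
```

View pics/fl_top.png

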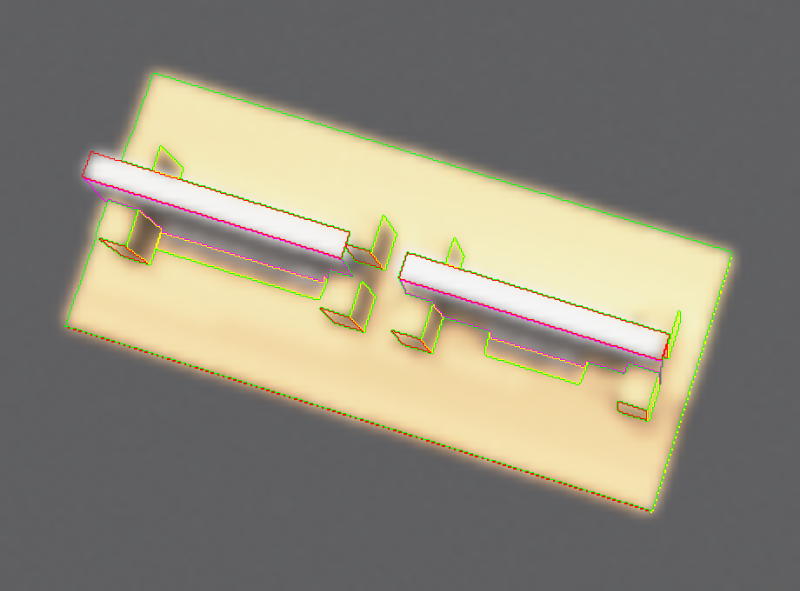

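View pics/fl_scene.png

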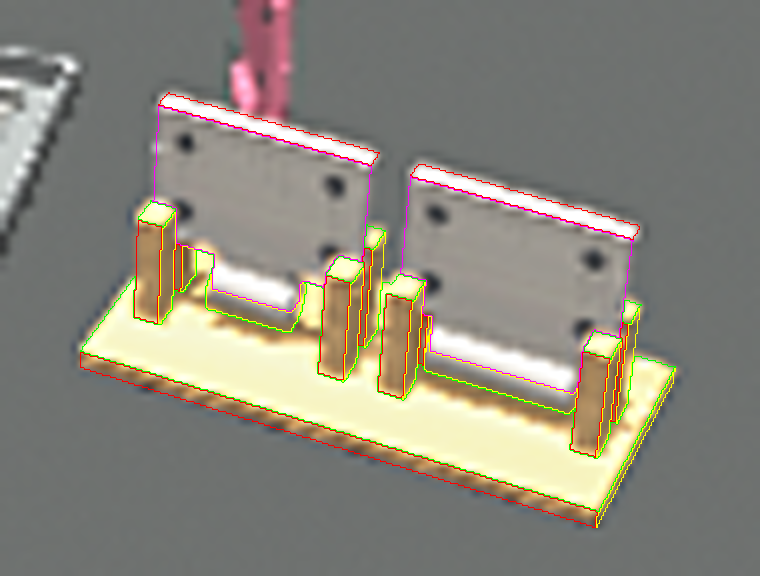

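Both overlays match well. In the world frame, averaged over the two cameras:

| Item | x (mm) | y (mm) | Yaw (rad) |
|---|---|---|---|
| Leaf plate | 505.5 | 131.5 | -0.297 |
| Post bore | 500 | -223 | -0.375 |

Now I move above the rack.

apply_moves(
  plan=[
    {"jaw": 0,"delta_pos": [-50,-35,0],"spin": 0.18},
    {"jaw": 0,"delta_pos": [-100,-70,0],"spin": 0.36},
    {"jaw": 0,"delta_pos": [-150,-105,0],"spin": 0.54},
    {"jaw": 0,"delta_pos": [-200,-140,0],"spin": 0.72},
    {"jaw": 0,"delta_pos": [-250,-175,0],"spin": 0.9},
    {"jaw": 0,"delta_pos": [-300,-210,0],"spin": 1.08},
    {"jaw": 0,"delta_pos": [-350,-245,0],"spin": 1.26},
    {"jaw": 0,"delta_pos": [-400,-278,0],"spin": 1.44},
  ],
  squeeze=20,
)

```text
time_s: 1.6
ee_pos: [466.9, 175.2, 214.3]
ee_rot: [180.0, -0.0, 81.3]
force: [0.3, 0.6, 0.8]
gripper_width: 91.7
```

apply_moves(
  plan=[
    {"jaw": 0,"delta_pos": [-12,15,0],"spin": 0.07},
    {"jaw": 0,"delta_pos": [-25,30,15],"spin": 0.145},
    {"jaw": 0,"delta_pos": [-37.4,44.8,30],"spin": 0.145},
    {"jaw": 0,"delta_pos": [-37.4,44.8,45],"spin": 0.145},
    {"jaw": 0,"delta_pos": [-37.4,44.8,60],"spin": 0.145},
    {"jaw": 0,"delta_pos": [-37.4,44.8,70],"spin": 0.145},
    {"jaw": 0,"delta_pos": [-37.4,44.8,80],"spin": 0.145},
    {"jaw": 0,"delta_pos": [-37.4,44.8,80],"spin": 0.145},
  ],
)

```text
time_s: 2.6
ee_pos: [505.0, 131.7, 133.6]
ee_rot: [-180.0, -0.0, 73.1]
force: [0.2, 0.4, -0.8]
gripper_width: 91.0
```

Run:
```python
from h import *
for n,(x,y,w,h) in (("top",(190,160,160,140)),("scene",(240,130,140,130))):
    im=cams.grab_frame(n)[:,:,::-1]; cv2.imwrite(f"pics/{n}1.png",im); cv2.imwrite(f"pics/{n}1c.png",cv2.resize(im[y:y+h,x:x+w],None,fx=4,fy=4,interpolation=cv2.INTER_CUBIC))
a=cv2.imread("pics/top1c.png")[:520,:560]; b=cv2.imread("pics/scene1c.png")[:520,:]
h=np.hstack([a,b]); cv2.imwrite("pics/m1.png",cv2.resize(h,None,fx=800/h.shape[1],fy=800/h.shape[1]))
```

```text
(no output)
```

View pics/m1.png

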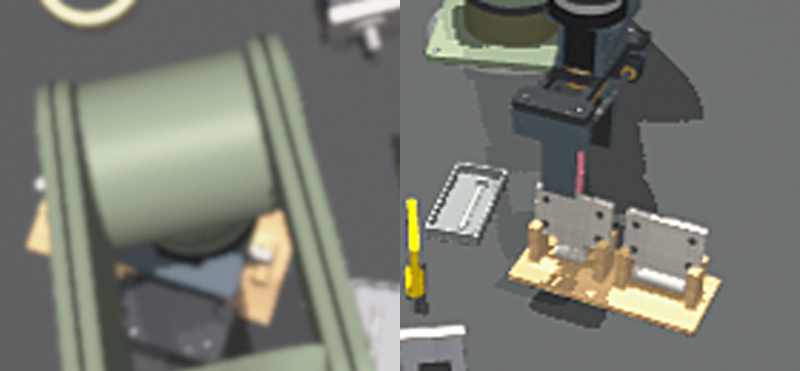

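Run:
```python
from h import *
im=cv2.imread("pics/scene1.png")
st=env.state(); yaw=np.radians(st["ee_rot"][2]); p=st["ee_pos"]; ty=np.array([np.sin(yaw),-np.cos(yaw),0]);tx=np.array([np.cos(yaw),np.sin(yaw),0])
x,y,w,h=270,140,90,100; s=6
big=cv2.resize(im[y:y+h,x:x+w],None,fx=s,fy=s,interpolation=cv2.INTER_CUBIC)
for sg,col in((1,(0,0,255)),(-1,(0,255,0))):
    for e in(-16,16):
        for o in(45.5,59):
            u=proj("scene",p+ty*sg*o+tx*e)[0]; print(sg,u); cv2.circle(big,tuple(int(v) for v in ((u-[x,y]+.5)*s)),4,col,-1)
cv2.imwrite("pics/m2.png",big)
```

```text
1 [289.87226562 194.42318204]
1 [287.96969166 196.93556295]
1 [300.2829174  197.35578353]
1 [298.44268442 199.90894145]
-1 [302.00893311 178.39650858]
-1 [303.71349026 176.1456122 ]
-1 [312.01711204 181.07564274]
-1 [313.66447951 178.79006838]
```

View pics/m2.png

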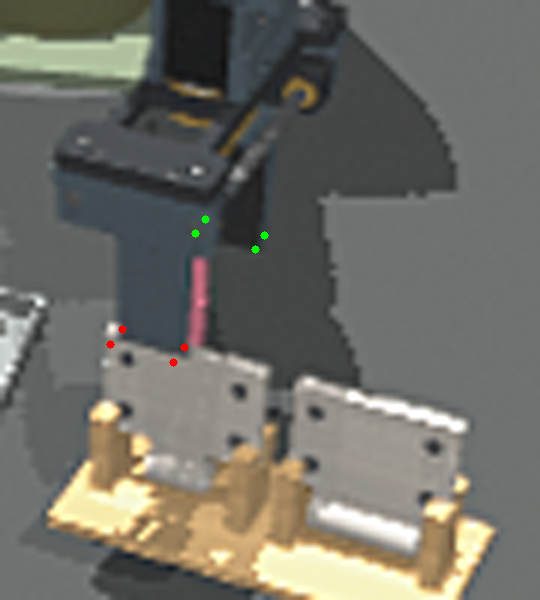

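In the crop the near finger hangs in front of the leaf plate, its tip at about (150,345), and the far finger is at about (240,240). The plate is between them, so I descend and close.

apply_moves(
  plan=[
    {"jaw": 0,"delta_pos": [0,-0.5,20],"spin": 0},
    {"jaw": 0,"delta_pos": [0,-0.5,40],"spin": 0},
    {"jaw": 0,"delta_pos": [0,-0.5,55],"spin": 0},
    {"jaw": 0,"delta_pos": [0,-0.5,67],"spin": 0},
    {"jaw": 0,"delta_pos": [0,-0.5,67],"spin": 0},
    {"jaw": 0.4,"delta_pos": [0,-0.5,67],"spin": 0},
    {"jaw": 0.7,"delta_pos": [0,-0.5,67],"spin": 0},
    {"jaw": 0.8,"delta_pos": [0,-0.5,67],"spin": 0},
  ],
  squeeze=15,
)

```text
time_s: 3.7
ee_pos: [505.7, 132.0, 68.0]
ee_rot: [179.9, -0.1, 73.0]
force: [-0.4, -0.2, -0.8]
gripper_width: 64.0
```

apply_moves(
  plan=[
    {"jaw": 0.83,"delta_pos": [0,0,0],"spin": 0},
    {"jaw": 0.86,"delta_pos": [0,0,0],"spin": 0},
    {"jaw": 0.89,"delta_pos": [0,0,0],"spin": 0},
    {"jaw": 0.92,"delta_pos": [0,0,0],"spin": 0},
    {"jaw": 0.95,"delta_pos": [0,0,0],"spin": 0},
    {"jaw": 1,"delta_pos": [0,0,0],"spin": 0},
    {"jaw": 1,"delta_pos": [0,0,0],"spin": 0},
    {"jaw": 1,"delta_pos": [0,0,0],"spin": 0},
  ],
  squeeze=25,
)

```text
time_s: 4.7
ee_pos: [505.6, 132.0, 68.0]
ee_rot: [179.9, -0.1, 73.0]
force: [-1.0, 0.6, 0.2]
gripper_width: 7.9
```

apply_moves(
  plan=[
    {"jaw": 1,"delta_pos": [0,0,-5],"spin": 0},
    {"jaw": 1,"delta_pos": [0,0,-15],"spin": 0},
    {"jaw": 1,"delta_pos": [0,0,-35],"spin": 0},
    {"jaw": 1,"delta_pos": [0,0,-60],"spin": 0},
    {"jaw": 1,"delta_pos": [0,0,-90],"spin": 0},
    {"jaw": 1,"delta_pos": [0,0,-120],"spin": 0},
    {"jaw": 1,"delta_pos": [0,0,-140],"spin": 0},
    {"jaw": 1,"delta_pos": [0,0,-140],"spin": 0},
  ],
)

```text
time_s: 5.7
ee_pos: [506.3, 132.1, 210.0]
ee_rot: [179.7, -0.2, 73.0]
force: [0.3, 0.8, -2.2]
gripper_width: 7.8
```

```bash
cat > snap.py <<'E'
import sys
from h import *
k=sys.argv[1]
for n in ("top","scene"):
    cv2.imwrite(f"pics/{n}{k}.png",cams.grab_frame(n)[:,:,::-1])
st=env.state(); print(st["time_s"],st["ee_pos"],st["ee_rot"],st["force"],st["gripper_width"])
E
python3 snap.py 2
```

```text
5.8 [504.8046622  131.72780367 207.59320752] [ 1.79932452e+02 -7.16932681e-02  7.30449152e+01] [ 0.02177257  0.26170283 -1.79317959] 7.741408378753593
```

View pics/scene2.png

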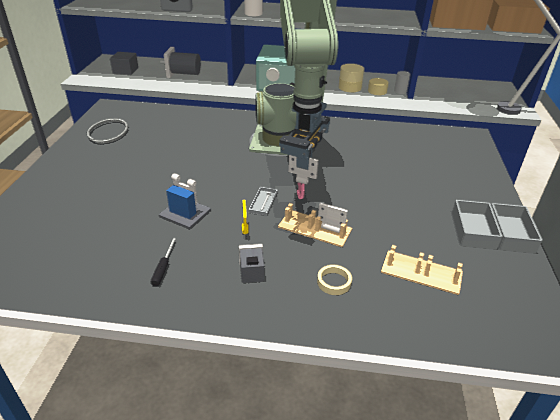

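View pics/top2.png

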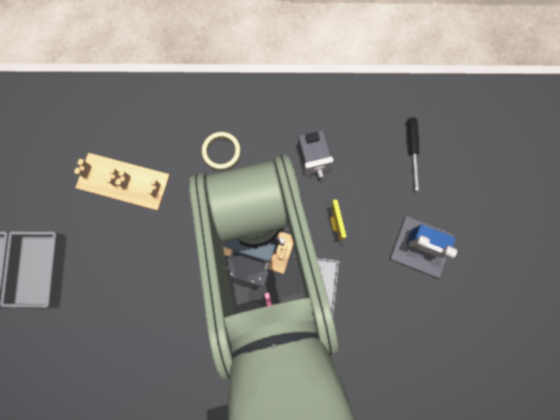

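The scene view shows the leaf lifted in the gripper at (302,166); the wide leaf is still in place at (333,218). I carry it to above the post.

apply_moves(
  plan=[
    {"jaw": 1,"delta_pos": [-20,6,0],"spin": 0.01},
    {"jaw": 1,"delta_pos": [-65,19,0],"spin": 0.02},
    {"jaw": 1,"delta_pos": [-115,33,0],"spin": 0.03},
    {"jaw": 1,"delta_pos": [-170,49,0],"spin": 0.04},
    {"jaw": 1,"delta_pos": [-225,65,0],"spin": 0.05},
    {"jaw": 1,"delta_pos": [-280,81,0],"spin": 0.06},
    {"jaw": 1,"delta_pos": [-320,93,0],"spin": 0.079},
    {"jaw": 1,"delta_pos": [-340.7,98.7,0],"spin": 0.079},
  ],
)

```text
time_s: 6.8
ee_pos: [499.0, -224.6, 205.8]
ee_rot: [-179.9, -0.1, 68.4]
force: [0.2, 0.1, -2.7]
gripper_width: 7.9
```

```bash
python3 snap.py 3
python3 - <<'E'
import cv2,numpy as np
a=cv2.imread("pics/top3.png")[180:300,350:490];b=cv2.imread("pics/scene3.png")[110:240,140:240]
a=cv2.resize(a,None,fx=3.2,fy=3.2,interpolation=2);b=cv2.resize(b,(int(100*a.shape[0]/130),a.shape[0]),interpolation=2)
cv2.imwrite("pics/m3.png",np.hstack([a,b]))
E
```

```text
6.9 [ 499.34960334 -224.28104874  206.13615995] [-1.79952982e+02 -7.40992269e-02  6.83954454e+01] [ 0.53108414  0.301094   -1.73736673] 7.656616743506111
```

View pics/m3.png

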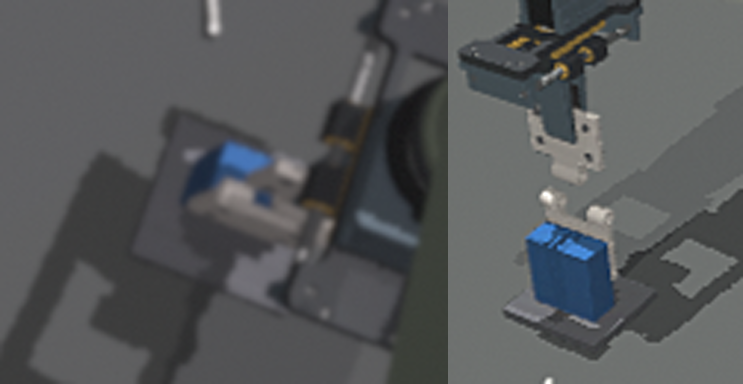

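Run:
```python
import cv2,numpy as np
a=cv2.imread("pics/top3.png")[205:285,385:465];b=cv2.imread("pics/scene3.png")[130:230,155:225]
cv2.imwrite("pics/m4.png",cv2.resize(a,None,fx=7,fy=7,interpolation=2));cv2.imwrite("pics/m5.png",cv2.resize(b,None,fx=6,fy=6,interpolation=2))
```

```text
(no output)
```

View pics/m4.png

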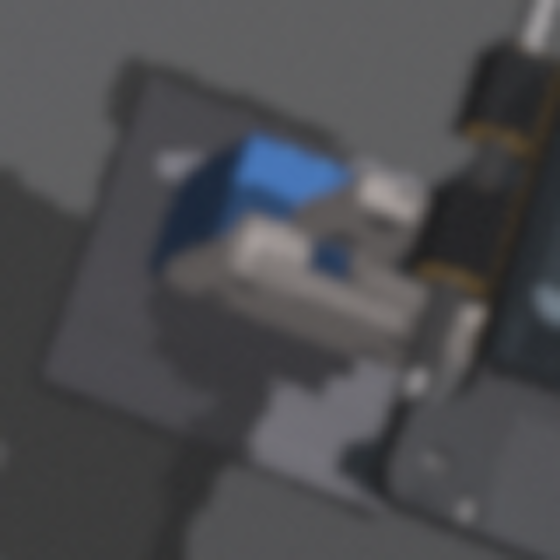

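View pics/m5.png

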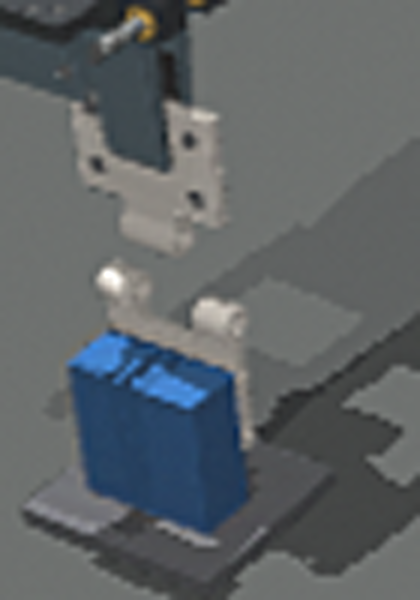

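```bash
cat > ov.py <<'E'
from fj import *
def LP(P,q):  # q: x,y,z origin, yaw, tiltx(lean about y), roll about x
    x,y,z,yaw,ty,tx=q
    R=cv2.Rodrigues(np.array([0,0,yaw]))[0]@cv2.Rodrigues(np.array([0,ty,0.]))[0]@cv2.Rodrigues(np.array([tx,0.,0]))[0]
    return P@R.T+[x,y,z]
def leafparts(n,q):
    # tab joining the plate to the knuckle: same width as knuckle
    P=box(-4,4,-42,42,16,76);b=-4 if n=="top" else 4
    t=box(-4,4,-16,16,0,16)
    return [LP(cyl(-16,16,0),q),LP(t,q),LP(P,q),LP(P[P[:,0]==b],q)]
def overlay(n,k,win,s,qs,out):
    x,y,w,h=win; im=cv2.imread(f"pics/{n}{k}.png"); big=cv2.resize(im[y:y+h,x:x+w],None,fx=s,fy=s,interpolation=2)
    for hulls,col in qs:
        for P in hulls:
            p=((proj(n,P)-[x,y]+.5)*s*16).astype(np.int32); cv2.polylines(big,[cv2.convexHull(p)],True,col,1,cv2.LINE_AA,4)
    cv2.imwrite(out,big)
E
python3 - <<'E'
from ov import *
q=[499.3,-224.3,206.1-44,np.radians(68.4-90),0,0]
overlay("top",3,(385,205,80,80),7,[(leafparts("top",q),(0,0,255)),([p for p,_ in jparts("top",[498.4,-224.4,-.371,10]) ],(0,255,0))],"pics/o1.png")
overlay("scene",3,(155,130,70,100),6,[(leafparts("scene",q),(0,0,255)),([p for p,_ in jparts("scene",[501.5,-221.9,-.381,10]) ],(0,255,0))],"pics/o2.png")
E
```

```text
(no output)
```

View pics/o1.png

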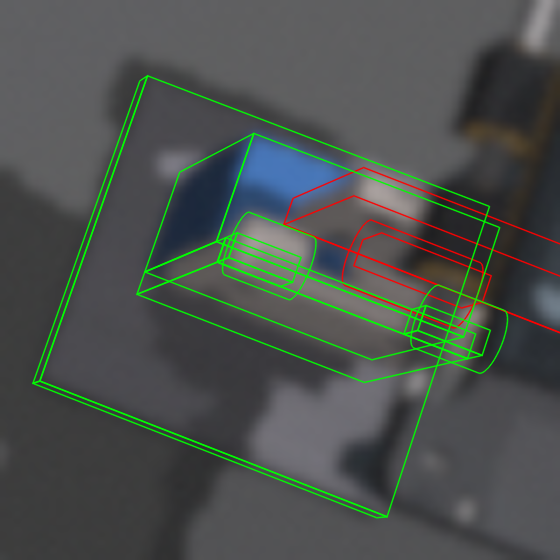

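View pics/o2.png

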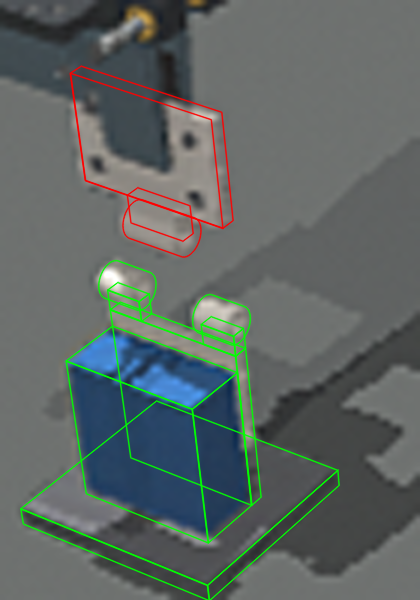

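```bash
cat > runf.py <<'E'
from ov import *
import sys
k=sys.argv[1]
J={"scene":[501.46,-221.86,-.378],"top":[498.41,-224.42,-.373]}
def mk(xj):
    def lp(n,q):  # q: y_j, z, roll  in jamb frame for that camera
        jx,jy,jw=J[n]; c,s=np.cos(jw),np.sin(jw)
        Q=[jx+c*xj-s*q[0],jy+s*xj+c*q[0],q[1],jw,0,q[2]]
        a=leafparts(n,Q); return [(a[0],3),(a[1],1),(a[2],2),(a[3],1)]
    return lp
if __name__=="__main__":
  for xj in(-3,0,3):
    dofit("scene",cv2.imread(f"pics/scene{k}.png"),(163,158,34,16),mk(xj),[[0,163,0],[3,160,.03],[-3,163,0]],[4,4,.05],4,"pics/ff.png")
E
python3 runf.py 3
python3 - <<'E'
from fj import *
dofit("scene",cv2.imread("pics/scene3.png"),(160,172,50,40),lambda n,q:jparts(n,[*q,10]),[[501,-222,-.38]],[4,4,.05],11,"pics/fj3.png")
dofit("scene",cv2.imread("pics/scene0.png"),(160,172,50,40),lambda n,q:jparts(n,[*q,10]),[[501,-222,-.38]],[4,4,.05],11,"pics/fj3b.png")
dofit("top",cv2.imread("pics/top0.png"),(400,210,55,60),lambda n,q:jparts(n,[*q,10]),[[499,-224,-.38]],[4,4,.05],11,"pics/fj3c.png")
E
```

```text
scene [-7.22200e+00  1.60985e+02 -1.50000e-02] 4.69
scene [-4.58300e+00  1.63595e+02 -1.00000e-02] 4.71
scene [-1.29600e+00  1.65902e+02 -4.00000e-03] 4.73
scene [ 5.02862e+02 -2.22041e+02 -3.78000e-01] 12.11
scene [ 5.01755e+02 -2.22970e+02 -3.65000e-01] 6.82
top [ 4.98309e+02 -2.24682e+02 -3.66000e-01] 9.83
```

View pics/ff.png

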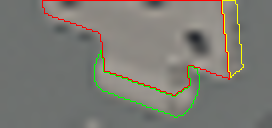

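View pics/fj3.png

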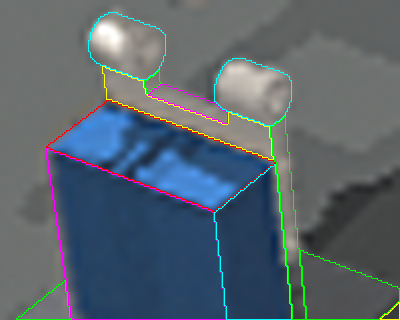

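The scene fit puts the leaf 4-5 mm off along the bore (-y). I shift it, lower it to just above the knuckles, and measure again.

apply_moves(
  plan=[
    {"jaw": 1,"delta_pos": [1,0,4],"spin": 0},
    {"jaw": 1,"delta_pos": [2,0,8],"spin": 0},
    {"jaw": 1,"delta_pos": [3,0,12],"spin": 0},
    {"jaw": 1,"delta_pos": [4,0,16],"spin": 0},
    {"jaw": 1,"delta_pos": [4,0,16],"spin": 0},
    {"jaw": 1,"delta_pos": [4,0,16],"spin": 0},
    {"jaw": 1,"delta_pos": [4,0,16],"spin": 0},
    {"jaw": 1,"delta_pos": [4,0,16],"spin": 0},
  ],
)

```text
time_s: 7.9
ee_pos: [500.9, -220.6, 190.3]
ee_rot: [-180.0, -0.1, 68.4]
force: [1.2, -0.2, -2.2]
gripper_width: 7.7
```

```bash
cat > avg.py <<'E'
from h import *
import sys
k=sys.argv[1]; A=[]
for n in("scene","scene","top","scene","top"):
    im=cams.grab_frame(n); cv2.imwrite(f"pics/{n}{k}.png",im[:,:,::-1]); s=env.state(); A.append(np.r_[s["ee_pos"],s["ee_rot"]%360,s["force"]])
A=np.array(A); print(np.round(A.mean(0),2)); print(np.round(A.std(0),2), s["time_s"])
p=A.mean(0); jw=-.373; d=p[:2]-[500,-223.1]; c,s=np.cos(jw),np.sin(jw); print("tcp in jamb(avg)",c*d[0]+s*d[1],-s*d[0]+c*d[1],p[2]-44)
E
python3 avg.py 4;  python3 - <<'E'
import cv2,numpy as np
a=cv2.imread("pics/top4.png")[205:285,385:465];b=cv2.imread("pics/scene4.png")[140:220,155:215]
cv2.imwrite("pics/m6.png",np.hstack([cv2.resize(a,(440,440),interpolation=2),cv2.resize(b,(330,440),interpolation=2)]))
E
```

```text
[ 5.0083e+02 -2.2061e+02  1.9019e+02  1.8004e+02  3.5993e+02  6.8390e+01
  1.6000e-01  9.0000e-02 -1.9000e+00]
[0.01 0.02 0.03 0.   0.   0.   0.4  0.28 0.57] 8.15
tcp in jamb(avg) -0.13354366071862933 2.6185676583668682 146.19225264967397
```

View pics/m6.png

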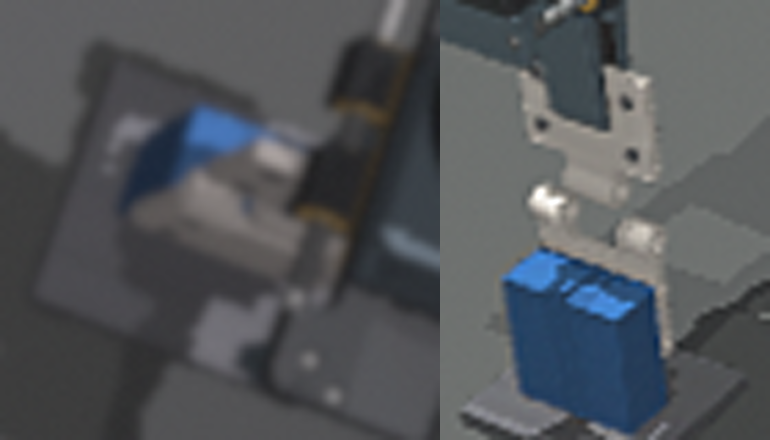

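Run:
```python
from ov import *
from runf import mk,J
im=cv2.imread("pics/scene4.png")
for xj in(-3,0,3):
    dofit("scene",im,(163,160,34,18),mk(xj),[[0,146,0],[3,144,.03]],[4,4,.05],4,"pics/ff4.png")
jw=-.373;xj,yj=-.13,2.6-3
def q(n):
    jx,jy,jw=J[n]; c,s=np.cos(jw),np.sin(jw); return [jx+c*xj-s*yj,jy+s*xj+c*yj,146.2,jw,0,0]
# contrast
t=cv2.imread("pics/top4.png").astype(float); cv2.imwrite("pics/topE4.png",np.clip((t-20)*1.6,0,255).astype(np.uint8))
overlay("top","E4",(400,215,60,50),13,[],"pics/o3a.png")
overlay("top","E4",(400,215,60,50),13,[(leafparts("top",q("top")),(0,0,255)),([p for p,_ in jparts("top",[*J["top"],10]) ][3:],(0,255,0))],"pics/o3.png")
```

```text
Traceback (most recent call last):
  File "runf.py", line 3, in <module>
    k=sys.argv[1]
      ~~~~~~~~^^^
IndexError: list index out of range
```

```bash
sed -i 's/^k=sys.argv\[1\]/k=(sys.argv+["0"])[1]/' runf.py
cat > o4.py <<'E'
from ov import *
from runf import mk,J
im=cv2.imread("pics/scene4.png")
for xj in(-3,0,3):
    dofit("scene",im,(163,160,34,18),mk(xj),[[0,146,0],[3,144,.03]],[4,4,.05],4,"pics/ff4.png")
xj,yj=-.13,2.6-3
def q(n):
    jx,jy,jw=J[n]; c,s=np.cos(jw),np.sin(jw); return [jx+c*xj-s*yj,jy+s*xj+c*yj,146.2,jw,0,0]
t=cv2.imread("pics/top4.png").astype(float); cv2.imwrite("pics/topE4.png",np.clip((t-20)*1.6,0,255).astype(np.uint8))
overlay("top","E4",(400,215,60,45),13,[],"pics/o3a.png")
overlay("top","E4",(400,215,60,45),13,[(leafparts("top",q("top")),(0,0,255)),([p for p,_ in jparts("top",[*J["top"],10]) ][3:],(0,255,0))],"pics/o3.png")
E
python3 o4.py
```

```text
scene [-7.72000e-01  1.44185e+02 -2.00000e-03] 13.66
scene [1.90900e+00 1.46684e+02 8.00000e-03] 13.69
scene [4.67200e+00 1.49057e+02 5.00000e-03] 13.73
```

View pics/o3a.png

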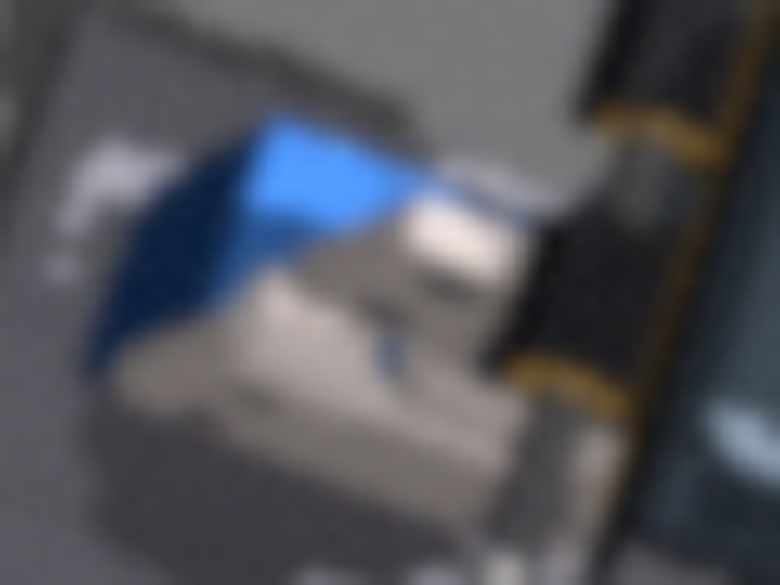

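View pics/o3.png

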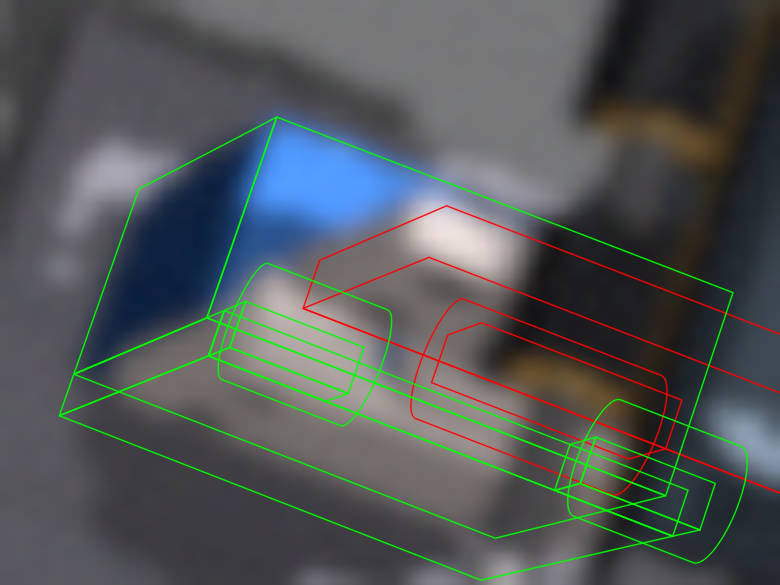

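View pics/ff4.png

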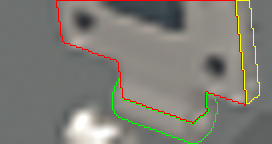

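```bash
cat > joint.py <<'E'
from ov import *
import sys
k=sys.argv[1]; z0=float(sys.argv[2]); y0=float(sys.argv[3]); yaw=float(sys.argv[4]) if len(sys.argv)>4 else -.373
W={"top":(396,212,60,50),"scene":(160,int(sys.argv[5]) if len(sys.argv)>5 else 156,45,50)}
IM={n:cv2.imread(f"pics/{n}{k}.png") for n in W}
def parts(n,jx,jy,xj,yj,z,lw):
    c,s=np.cos(yaw),np.sin(yaw)
    a=leafparts(n,[jx+c*xj-s*yj,jy+s*xj+c*yj,z,lw,0,0]); P=box(-4,4,-42,42,16,76)
    L=[(a[0],11),(a[1],12),(a[2],14),(a[3],12)]
    if n=="scene": L.append((LP(P[P[:,2]==76],[jx+c*xj-s*yj,jy+s*xj+c*yj,z,lw,0,0]),13))
    else: L.append((LP(P[P[:,2]==76],[jx+c*xj-s*yj,jy+s*xj+c*yj,z,lw,0,0]),13))
    return jparts(n,[jx,jy,yaw,10])+L
def rend(n,a):
    x,y,w,h=W[n]; lab=np.zeros((h*S,w*S),np.uint8)
    for P,v in parts(n,*a): paint(lab,n,P,v,np.array([x,y]))
    return lab
MASK={}
for n,(x,y,w,h) in W.items():
    m=np.ones((h,w),bool)
    X,Y=np.meshgrid(np.arange(x,x+w),np.arange(y,y+h))
    if n=="top": m&=X<436
    else: m&=~((Y<GY) if False else (Y<0))
    MASK[n]=m
def c1(n,a):
    x,y,w,h=W[n]; I=IM[n][y:y+h,x:x+w][MASK[n]].astype(float); L=rend(n,a)
    A=np.stack([frac(L,v)[MASK[n]] for v in range(15)],1)
    s=np.linalg.lstsq(A,I,rcond=None)[0]
    return np.minimum(np.abs(A@s-I),50).mean()
def args(n,q): return (q[0],q[1],q[4],q[5],q[6],yaw+q[7]) if n=="top" else (q[2],q[3],q[4],q[5],q[6],yaw+q[7])
best=None
use=("top","scene")
def run(use,q0,free):
    q0=np.array(q0,float); st=np.array([2,2,2,2,2,2,2,.03])
    def f(v):
        q=q0.copy(); q[free]=v; return sum(c1(n,args(n,q)) for n in use)+ .02*(q[6]-z0)**2 + 100*q[7]**2
    v0=q0[free]; sx=np.vstack([v0]+[v0+np.eye(len(free))[i]*st[free][i] for i in range(len(free))])
    r=minimize(f,v0,method="Nelder-Mead",options=dict(initial_simplex=sx,maxiter=900,xatol=.01,fatol=.0005))
    q=q0.copy();q[free]=r.x; return q,r.fun
for dx in(-2,2):
    q,c=run(use,[498.4,-224.5,501.6,-222.3,dx,y0,z0,0],list(range(8))); print("joint",np.round(q,2),round(c,3))
    if best is None or c<best[1]: best=(q,c)
q=best[0]
for n in use:
    x,y,w,h=W[n]; s=8; big=cv2.resize(IM[n][y:y+h,x:x+w],None,fx=s,fy=s,interpolation=2); big=np.clip(big.astype(float)*1.3,0,255).astype(np.uint8)
    L=cv2.resize(rend(n,args(n,q)),None,fx=2,fy=2,interpolation=0)
    for v in range(1,15):
        cs,_=cv2.findContours((L==v).astype(np.uint8),1,1); cv2.drawContours(big,cs,-1,(0,0,255) if v>10 else (0,255,0),1)
    cv2.imwrite(f"pics/jt_{n}{k}.png",big)
a=cv2.imread(f"pics/jt_top{k}.png");b=cv2.imread(f"pics/jt_scene{k}.png"); hh=np.hstack([a[:400],b[:400]]); cv2.imwrite(f"pics/jt{k}.png",cv2.resize(hh,None,fx=800/hh.shape[1],fy=800/hh.shape[1]))
E
python3 joint.py 4 146.2 1
```

```text
joint [ 4.9955e+02 -2.2444e+02  5.0261e+02 -2.2304e+02 -1.4400e+00  2.3100e+00
  1.4619e+02 -2.0000e-02] 21.602
joint [ 4.9914e+02 -2.2438e+02  5.0267e+02 -2.2291e+02 -3.5000e-01  3.5200e+00
  1.4676e+02  0.0000e+00] 21.574
```

View pics/jt4.png

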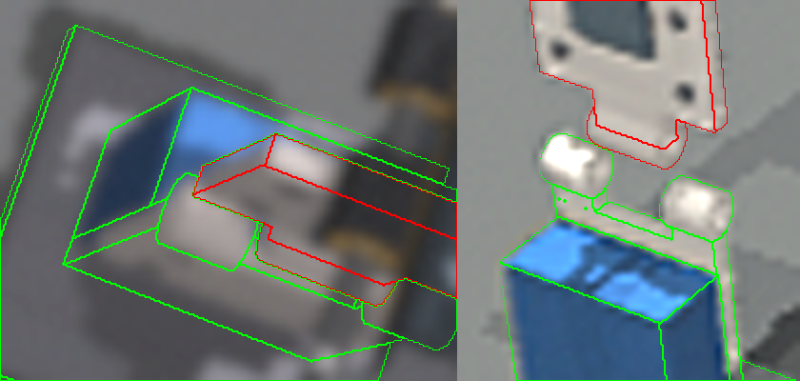

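Both overlays fit. The leaf is about 2.8 mm too far in +y and about 0.5-1 mm short in x. I correct this above the gap and re-measure.

apply_moves(
  plan=[
    {"jaw": 1,"delta_pos": [-1,0.2,1],"spin": 0},
    {"jaw": 1,"delta_pos": [-2,0.4,3],"spin": 0},
    {"jaw": 1,"delta_pos": [-2.8,0.6,5],"spin": 0},
    {"jaw": 1,"delta_pos": [-2.8,0.6,5],"spin": 0},
    {"jaw": 1,"delta_pos": [-2.8,0.6,5],"spin": 0},
    {"jaw": 1,"delta_pos": [-2.8,0.6,5],"spin": 0},
    {"jaw": 1,"delta_pos": [-2.8,0.6,5],"spin": 0},
    {"jaw": 1,"delta_pos": [-2.8,0.6,5],"spin": 0},
  ],
)

```text
time_s: 9.15
ee_pos: [500.4, -223.4, 185.2]
ee_rot: [-180.0, -0.1, 68.4]
force: [-0.5, 0.1, -1.9]
gripper_width: 7.8
```

```bash
python3 avg.py 5; python3 joint.py 5 141.2 0
```

```text
[ 5.0034e+02 -2.2339e+02  1.8516e+02  1.8004e+02  3.5993e+02  6.8390e+01
  7.0000e-02  8.0000e-02 -1.8400e+00]
[0.01 0.01 0.01 0.   0.   0.   0.33 0.47 0.18] 9.4
tcp in jamb(avg) 0.42703444970455673 -0.14552888242241815 141.15526437121974
joint [ 4.9953e+02 -2.2494e+02  5.0251e+02 -2.2298e+02 -4.7000e-01  1.4000e-01
  1.4143e+02 -1.0000e-02] 21.491
joint [ 4.9920e+02 -2.2493e+02  5.0266e+02 -2.2292e+02 -2.1000e-01  7.9000e-01
  1.4177e+02 -0.0000e+00] 21.48
```

View pics/jt5.png

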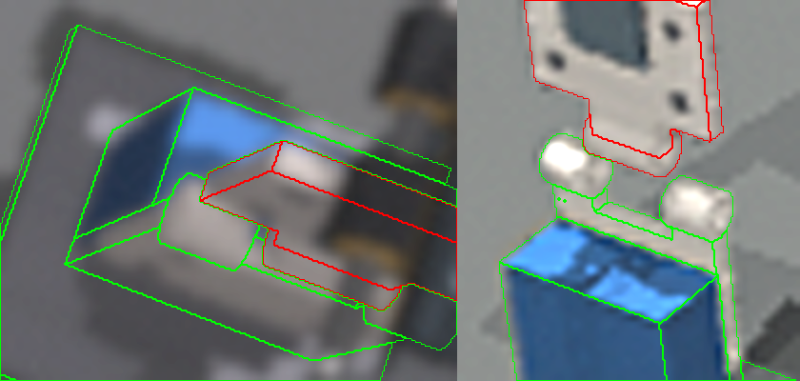

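apply_moves(
  plan=[
    {"jaw": 1,"delta_pos": [-0.3,0.3,1.5],"spin": 0},
    {"jaw": 1,"delta_pos": [-0.3,0.3,3],"spin": 0},
    {"jaw": 1,"delta_pos": [-0.3,0.3,4.5],"spin": 0},
    {"jaw": 1,"delta_pos": [-0.3,0.3,6],"spin": 0},
    {"jaw": 1,"delta_pos": [-0.3,0.3,7.5],"spin": 0},
    {"jaw": 1,"delta_pos": [-0.3,0.3,9],"spin": 0},
    {"jaw": 1,"delta_pos": [-0.3,0.3,10],"spin": 0},
    {"jaw": 1,"delta_pos": [-0.3,0.3,10],"spin": 0},
  ],
)

```text
time_s: 10.4
ee_pos: [500.4, -223.7, 175.1]
ee_rot: [-179.9, -0.1, 68.4]
force: [0.7, 0.2, -2.5]
gripper_width: 7.8
```

```bash
python3 avg.py 6; python3 joint.py 6 131.1 0
```

```text
[ 5.0054e+02 -2.2378e+02  1.7519e+02  1.8004e+02  3.5993e+02  6.8390e+01
 -1.8000e-01  8.0000e-02 -2.2200e+00]
[0.02 0.02 0.04 0.   0.   0.   0.54 0.47 0.48] 10.65
tcp in jamb(avg) 0.7529915946437576 -0.439931992373071 131.18926658026885
joint [ 499.58 -225.45  502.05 -223.08   -0.67    0.76  132.49   -0.  ] 22.681
joint [ 498.76 -224.92  502.35 -223.09    1.16    0.66  132.3     0.  ] 22.717
```

View pics/jt6.png

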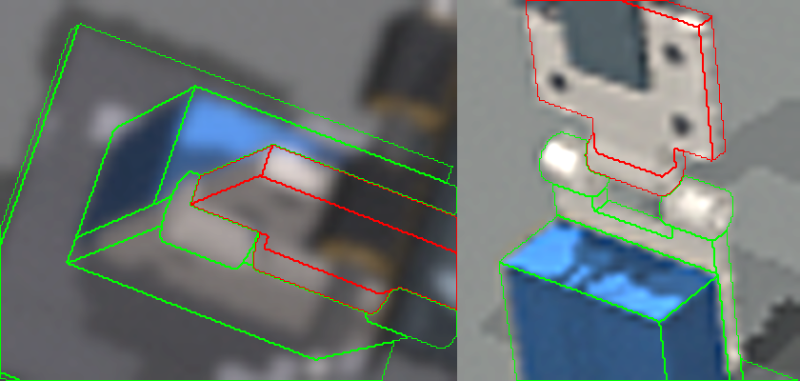

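apply_moves(
  plan=[
    {"jaw": 1,"delta_pos": [-0.4,0,1.5],"spin": 0},
    {"jaw": 1,"delta_pos": [-0.4,0,3],"spin": 0},
    {"jaw": 1,"delta_pos": [-0.4,0,4.5],"spin": 0},
    {"jaw": 1,"delta_pos": [-0.4,0,6],"spin": 0},
    {"jaw": 1,"delta_pos": [-0.4,0,7.5],"spin": 0},
    {"jaw": 1,"delta_pos": [-0.4,0,9],"spin": 0},
    {"jaw": 1,"delta_pos": [-0.4,0,10.5],"spin": 0},
    {"jaw": 1,"delta_pos": [-0.4,0,11.4],"spin": 0},
  ],
)

```text
time_s: 11.65
ee_pos: [500.4, -224.1, 163.7]
ee_rot: [-180.0, -0.1, 68.4]
force: [-0.0, -0.1, -1.8]
gripper_width: 8.2
```

```bash
python3 avg.py 7; python3 joint.py 7 119.9 0; python3 joint.py 7 119.9 1.5
```

```text
[ 5.0038e+02 -2.2413e+02  1.6375e+02  1.8004e+02  3.5993e+02  6.8390e+01
 -1.1000e-01  2.1000e-01 -1.4900e+00]
[0.05 0.03 0.1  0.01 0.   0.   0.56 0.63 0.49] 11.9
tcp in jamb(avg) 0.7277492501497029 -0.8173810504281721 119.74886442977925
joint [ 5.0038e+02 -2.2610e+02  5.0190e+02 -2.2317e+02 -1.9600e+00  2.7100e+00
  1.2158e+02 -1.0000e-02] 24.339
joint [ 4.9865e+02 -2.2486e+02  5.0290e+02 -2.2317e+02  2.0400e+00  8.6000e-01
  1.1926e+02  1.0000e-02] 24.443
joint [ 500.38 -226.11  501.38 -223.24   -1.41    2.67  121.74   -0.  ] 24.322
joint [ 4.9879e+02 -2.2496e+02  5.0280e+02 -2.2287e+02  1.7800e+00  2.1700e+00
  1.1915e+02  1.0000e-02] 24.492
```

View pics/jt7.png

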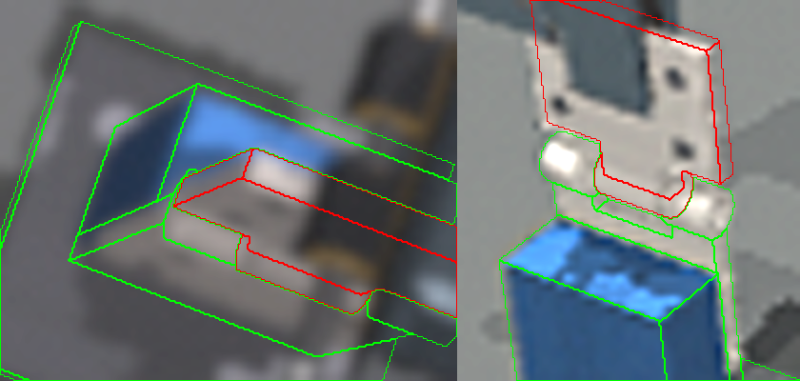

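The single-image fit is poorly conditioned here because the leaf and post merge in the picture. I fit one constant leaf-to-TCP offset and one post pose per camera over images 4-7 together.

```bash
cat > multi.py <<'E'
import sys; sys.argv=["x","7","119.7","0"]
exec(open("joint.py").read().split("best=None")[0])
from scipy.optimize import minimize
TC={"4":(500.83,-220.61,146.19),"5":(500.34,-223.39,141.16),"6":(500.54,-223.78,131.19),"7":(500.38,-224.13,119.75)}
ALL={k:{n:cv2.imread(f"pics/{n}{k}.png") for n in W} for k in TC}
LW=np.radians(68.39-90)
def model(q,ks,use):
    # q: topjx,topjy,scjx,scjy, yaw, bx,by (robot pos of jamb bore minus leaf offset), dz ; leaf in jamb frame = R^T(TCP-b)
    global yaw,IM
    yaw=q[4]; c,s=np.cos(yaw),np.sin(yaw); tot=0
    for k in ks:
        IM=ALL[k]; d=np.array(TC[k][:2])-q[5:7]; xj,yj=c*d[0]+s*d[1],-s*d[0]+c*d[1]
        for n in use:
            j=q[0:2] if n=="top" else q[2:4]
            tot+=c1(n,(j[0],j[1],xj,yj,TC[k][2]+q[7],LW))
    return tot/len(ks)
def go(q0,ks,use):
    st=np.array([1,1,1,1,.01,2,2,1.])
    f=lambda q:model(q,ks,use)+.02*q[7]**2
    sx=np.vstack([q0]+[np.array(q0)+np.eye(8)[i]*st[i] for i in range(8)])
    r=minimize(f,q0,method="Nelder-Mead",options=dict(initial_simplex=sx,maxiter=700,xatol=.01,fatol=.0005)); return r.x,r.fun
for ks in(("4","5"),("4","5","6","7")):
  for x0 in(-1.5,1.5):
    q,f=go(np.array([499.2,-224.8,502.6,-223,-.373,500.4+x0,-224,.3]),ks,("top","scene"))
    c,s=np.cos(q[4]),np.sin(q[4]); d=np.array(TC["7"][:2])-q[5:7]
    print(ks,np.round(q,3),round(f,3),"leaf now x,y,z:",np.round([c*d[0]+s*d[1],-s*d[0]+c*d[1],TC["7"][2]+q[7]-120],2),flush=True)
np.save("q.npy",q)
E
time timeout 560 python3 multi.py
```

```text
('4', '5') [ 4.98989e+02 -2.24753e+02  5.02342e+02 -2.23028e+02 -3.73000e-01
  5.00022e+02 -2.24096e+02  6.08000e-01] 21.528 leaf now x,y,z: [0.35 0.1  0.36]
('4', '5') [ 4.99587e+02 -2.24981e+02  5.02632e+02 -2.22913e+02 -3.72000e-01
  5.01218e+02 -2.23897e+02  8.86000e-01] 21.54 leaf now x,y,z: [-0.7  -0.52  0.64]
('4', '5', '6', '7') [ 4.98867e+02 -2.24728e+02  5.02752e+02 -2.22848e+02 -3.76000e-01
  4.99620e+02 -2.23889e+02  8.09000e-01] 22.579 leaf now x,y,z: [0.8  0.06 0.56]
('4', '5', '6', '7') [ 4.99592e+02 -2.25058e+02  5.02546e+02 -2.23051e+02 -3.71000e-01
  5.00795e+02 -2.23956e+02  9.88000e-01] 22.594 leaf now x,y,z: [-0.32 -0.31  0.74]
real	0m33.129s
user	2m7.701s
sys	0m0.294s
```

All multi-image fits put the leaf within about 0.8 mm of the bore centre in x, y and z, and the wrist force shows only the leaf's weight. One last visual check before I hand in.

Run:
```python
import cv2
b=cv2.imread("pics/scene7.png")
cv2.imwrite("pics/m7.png",cv2.resize(b[130:300,150:370],None,fx=3.5,fy=3.5,interpolation=2))
```

```text
(no output)
```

View pics/m7.png

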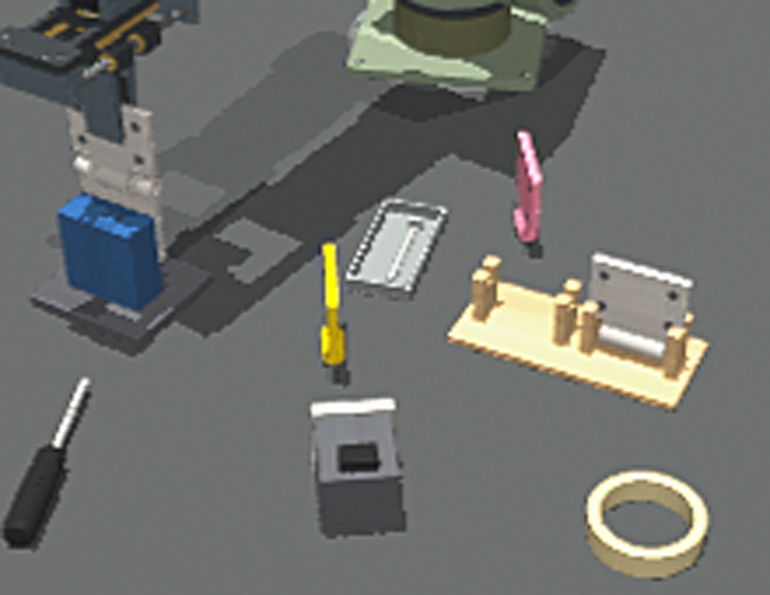

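The crop shows the leaf's knuckle between the two fixed knuckles at about (115,180). The wide leaf is upright in the rack at (640,305), and the pin, motor, tape and screwdriver are where they started. I hand in.

```bash
python3 -c "
from workcell import env
print(env.job_done()); s=env.state(); print(s['time_s'],s['ee_pos'],s['force'],s['gripper_width'])"
```

```text
the job is handed in; nothing more can be done
None
the job is handed in; nothing more can be done
```

I took the short-knuckle leaf from the rack, carried it to the post and lowered it into the gap between the fixed knuckles. It was still in the gripper, in mid-air, when I handed in at about 12 s of the 38 s; no verdict was reported.

- **Position:** fits over four image pairs put the leaf's bore within about 0.8 mm of the fixed bore line, and within 0.5 mm along it. Going by arm position and the rack height, the leaf was 0.25 mm low; the images said about 0.6 mm high.
- **Disagreement:** the two cameras differ by about 3 mm in absolute position, so I measured the leaf relative to the post. The last single-image fit, with the leaf in the gap, spread by about 2 mm in x and up to 2.7 mm along the bore. I set it aside because the leaf and post merge in that picture.
- **Contact:** the wrist force was about 1.5–1.9 N downward, the leaf's own weight, with almost no sideways force, so I saw no sign of it leaning on the post. The gripper opening was about 8 mm, matching the plate.
- **Other objects:** in the last picture the wide leaf, pin, motor, tape roll and screwdriver looked unmoved; I judged this by eye and did not measure it.

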